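# Fit the pointed lamp former into its bayonet holder

## Robot

A 6-joint arm with a two-finger parallel gripper is mounted at the origin on the work surface. World frame = base frame: x ahead of the robot, y to its left, z up, the work surface at z = 0. Lengths are in m, angles in rad, forces in N, time in s.
With the tool pointing down it reaches from about 0.4 to 0.925 m from the base axis. Payload 12.5 kg.
Tool frame: the origin (TCP) lies on the centre line of the jaws, within the pads' length; the fingertips stand 17 mm ahead of it and the grasp point (between the pads) lies 2 mm behind it (bot.tcp_to_tips is the distance from the TCP to the fingertips, in m); x points along the fingers, y is the direction in which the jaws open and shut, and the axes are right-handed (so a half turn about x gives the same grasp; the last joint's range is limited). The gripper opens to 95 mm and grips with 3 to 60 N. Pads are 20 mm wide; open, the fingers measure 119 mm over their backs; the gripper's body (75 mm by 180 mm) begins 59 mm behind the grasp point.
Start: joints at [1.242, 0.491, 1.559, -0, 1.092, -0.106], TCP at [0.138, 0.61, 0.232] pointing down, gripper open.
Joint ranges: [-3.1, 3.1], [-0.84, 2.19], [0.05, 2.79], [-1.13, 4.28], [0.06, 2.93], [-2.69, 2.69]. Speed limits (rad/s): [2.22, 2.22, 2.79, 3.14, 3.14, 3.14].

## Interface

Orientations are given as a unit quaternion [x, y, z, w].
In Python, from plant import bot gives the robot as it stands.
- The arm moves only by the tool move_arm, never from a script. Its argument "commands" is a list of rows, each an object with "jaw": the finger opening in cm, from 0 to 9.51; "xyz": the shift along the world's x, y, z in cm, a list of three; "turn": the turn, a rotation vector about the world's x, y, z in rad, a list of three. In form: [{"jaw": jaw, "xyz": [dx, dy, dz], "turn": [ax, ay, az]}, ...]. A call has 1 to 20 rows; each row shifts and turns the commanded pose from where the row before left it; what a row does not reach is not made up. A row lasts 1/12 s, in which the tool goes at most 41.7 mm and 7.16 degrees, less where a joint would pass 70% of its speed; a pose out of reach is approached as far as the arm can. A call is refused whole if a number of a shift passes 4.17 or a number of a turn 0.125, either way. A call with a gripper value outside its range is refused whole. The fingers move at their own pace and stop on an object; "squeeze" is the grip in N (left out, the last holds). Time passes only in rows, so rows that do not move let the fingers close. It gives the time, the measured TCP pose, the force and the opening at its end, in the units of the state.
- bot.get_state(): the state, without advancing time (a new reading comes with each control period).
- bot.read_camera(name): name is "scene" or "top" or "wrist"; returns a dict with "color" (384x512x3 uint8, red, green, blue), "fx", "fy", "cx", "cy" (pixels), "R" (3x3) and "t" (3): a world point X has camera coordinates R X + t; the wrist camera has in their place "T_tool_cam" (4x4, takes a point from camera to tool coordinates, whose origin is the TCP and whose axes are the tool frame's). Camera axes: x right, y down, z forward; pixel columns grow to the right and rows downward; lengths in m; the calibration is good to about 2 mm. The wrist camera is an equidistant fisheye: a pixel r from the principal point sees the ray r / f radians off the axis. A picture is of the moment at which its call begins: read the wrist's pose just before it. There is no depth.
- bot.finish_job(): hands the job in, once; it reports no verdict.
The state is a dict: "t": time; "qpos": joint angles; "dq": joint speeds; "effort": joint torques, N m; "ee_pos": TCP position; "tool_rot": TCP orientation; "ft_force": force on the tool from outside, world axes, zero at the start; "moment": the same for the moment, N m; "opening": finger opening in m.
Only numpy, scipy, OpenCV 4.12 (cv2) and the standard library are available. Lean on these libraries where they do the work, as an engineer would, in place of code of your own. Each camera call takes 0.05 s, during which the arm holds its last target.

## Task

The next batch is the pointed oil lamps, so fit the former with the pointed (teardrop) top into the round holder on the bench: line its two lugs up with the two slots, push it down fully home, then turn it a quarter turn clockwise (seen from above) so that it is locked, and let go. Leave the round former standing where it is.

Things in the scene. Friction and masses are not known exactly. Their poses are not given: they have to be found in the camera images.
- leaf_former_grip (a point): Former to fit: bare metal, 0.35 kg, 100 mm tall. Teardrop top 36-94 mm up: flat sides at y +-18, 36 mm long; tip at +x. Below it a round spigot, diameter 44, with 2 lugs along +x and -x, reaching 42 mm from the axis, 12 wide, 6-14 mm up. May go in either way round. Point: on the axis, 68 mm above the underside, mid-flats: grip here, fingers closing along y. z up.
- holder_mouth (a point): Holder: low round metal pot fixed to the bench, diameter 132, 40 high, on a 160 foot plate. Point: centre of the mouth, at the top of the 8 mm thick steel retaining plate, 39 mm above the bench; z up. The plate has a round opening of diameter 60 and two slots, at least 30 wide, running from it along +x and -x to 56 mm from the axis. The former's lugs pass down through them.
- holder_floor (a point): Centre of the holder's inner floor, 27 mm below the mouth. Home, the former's underside stands on it, its grip point 68 mm above this point. Then the lugs turn under the plate, clockwise from above (negative about z), with 5 mm free height, no spring or detent. Locked, the lugs point along +-y; stops block it about 15 degrees further on, and block turning the other way.
- round_former_grip (a point): Bystander former of the same metal and height on the same lugged foot, but with a round, ribbed top of 54 mm diameter. Point: on its axis, 68 mm above its underside; z up. Stays where it is.
Not all that is in view belongs to the job. What is shaped like the part that bears leaf_former_grip but purple is not meant.

How it is judged:
On the way:
1. the pointed former is pushed home in the holder with its lugs in the slots, not yet turned (z of leaf_former_grip in the frame of holder_mouth below 0.047 m and horizontal distance between leaf_former_grip and holder_mouth below 0.015 m and angle between the x axis of leaf_former_grip and the x axis of holder_mouth, either way round below 0.6 rad), for 0.05 s.
At the end, for the whole second after the job is handed in: The pointed former stands upright (within 8 degrees) and fully down in the holder (within 6 mm of the floor, within 15 mm of its centre), turned so that its lugs lie across the slots, under the plate, within 25 degrees of a full quarter turn; the round former is within 30 mm of where it stood (z of leaf_former_grip in the frame of holder_mouth below 0.047 m and horizontal distance between leaf_former_grip and holder_mouth below 0.015 m and angle between the x axis of leaf_former_grip and the y axis of holder_mouth, either way round below 0.44 rad and angle between leaf_former_grip's own z axis and vertical below 0.15 rad and distance of round_former_grip from where it was at the start of the episode below 0.03 m); the robot touches nothing.
It fails at once if the round former is pushed or knocked over (distance of round_former_grip from where it was at the start of the episode above 0.03 m).
It also fails if it takes over 43 s, if anything falls off the work surface, if the arm or the gripper's body presses on something with over 40 N, if the wrist force passes 120 N, or if a joint passes its speed limit or range.

## Working session

There is one attempt and no reset: what is moved stays moved. The work goes in short steps, Python scripts to look and compute and a tool call to move; the robot and the scene stay as the last step left them, time stands still between calls to the robot, and variables do not carry over. Pictures are saved under pics/ and viewed, and the job is handed in when it is done.

Besides the shell and the picture viewer there is one more tool, called after "Emit:" as name([rows], argument=value, ...), one row to a line, values as JSON. move_arm: Moves the arm, as the interface text tells. Its arguments: {"type":"object","properties":{"commands":{"type":"array"},"squeeze":{"type":"number"}},"required":["commands"]}

```bash
mkdir -p pics; ls; python3 - <<'E'
from plant import bot
import cv2,numpy as np,pickle
print(bot.get_state())
d={}
for n in ["scene","top","wrist"]:
    s=bot.get_state()
    c=bot.read_camera(n); d[n]=c; c['state']=s
    cv2.imwrite(f"pics/{n}0.png",c["color"][:,:,::-1])
    print(n,{k:v for k,v in c.items() if k not in("color","state")})
pickle.dump(d,open("d0.pkl","wb"))
E
```

```text
pics
{'t': 0.0, 'qpos': array([ 1.24239077e+00,  4.91533694e-01,  1.55945242e+00, -3.23125666e-06,
        1.09166268e+00, -1.05582042e-01]), 'dq': array([-0.00126553,  0.00083063, -0.00016565, -0.00043516, -0.00082239,
       -0.00192436]), 'effort': array([ 1.67682003e-03, -6.12674046e+01, -2.58189815e+01,  6.92848535e-02,
        4.81891294e-02, -1.04471821e-04]), 'ee_pos': array([0.138012  , 0.6093481 , 0.23107678]), 'tool_rot': array([ 0.07825173,  0.70280217, -0.07898146,  0.70264337]), 'ft_force': array([ 0.40769972, -0.65129301, -0.32645326]), 'moment': array([-0.0429433 ,  0.01438292,  0.03288964]), 'opening': 0.0947787720942237}
scene {'fx': 397.7095260143574, 'fy': 397.7095260143574, 'cx': 252.46062960863006, 'cy': 191.32626179725236, 'R': array([[-0.18250319,  0.98319406,  0.00469296],
       [ 0.5721141 ,  0.11007681, -0.81275368],
       [-0.79961118, -0.14564523, -0.58258856]]), 't': array([ 0.10990093, -0.25118819,  1.25197698])}
top {'fx': 357.34900855555424, 'fy': 357.34900855555424, 'cx': 253.91360984260677, 'cy': 188.14661074844034, 'R': array([[ 0.0024652 , -0.99810321, -0.06151345],
       [-0.99467992,  0.00388751, -0.10294045],
       [ 0.10298433,  0.06143996, -0.99278364]]), 't': array([0.02901613, 0.52889898, 0.65898345])}
wrist {'fx': 297.3186396354542, 'fy': 297.3186396354542, 'cx': 256.0830284789287, 'cy': 187.99063715873072, 'T_tool_cam': array([[ 4.13697576e-04, -2.92527375e-01,  9.56257060e-01,
        -1.53821250e-01],
       [ 9.99999763e-01, -4.05217934e-04, -5.56581320e-04,
        -9.04386742e-05],
       [ 5.50307782e-04,  9.56257063e-01,  2.92527138e-01,
        -8.39306765e-02],
       [ 0.00000000e+00,  0.00000000e+00,  0.00000000e+00,
         1.00000000e+00]])}
```

View pics/scene0.png

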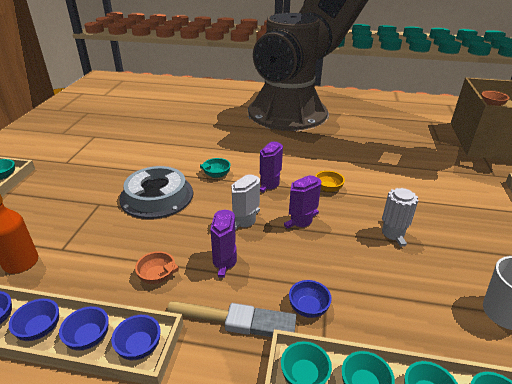

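View pics/top0.png

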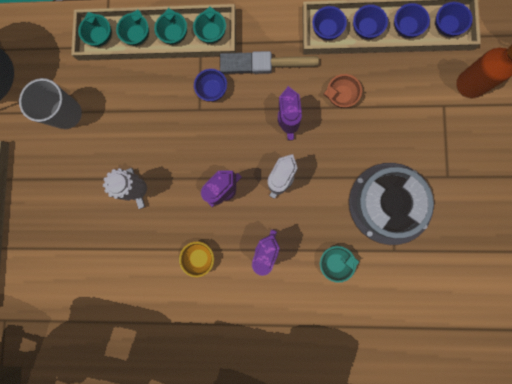

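View pics/wrist0.png

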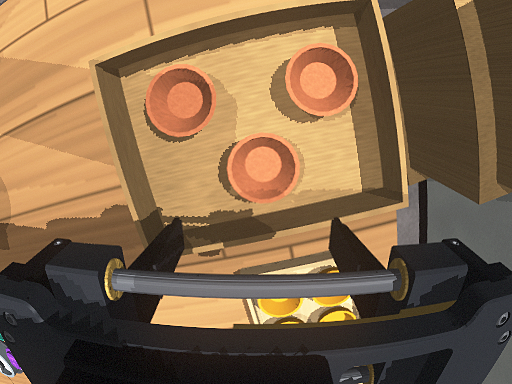

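```bash
python3 - <<'E'
import cv2,pickle,numpy as np
d=pickle.load(open("d0.pkl","rb"))
t=d["top"]["color"][:,:,::-1]; s=d["scene"]["color"][:,:,::-1]
a=cv2.resize(t[140:210,240:320],None,fx=7,fy=7,interpolation=cv2.INTER_CUBIC)
b=cv2.resize(t[155:255,345:445],None,fx=5,fy=5,interpolation=cv2.INTER_CUBIC)
c=cv2.resize(s[130:290,180:340],None,fx=3.75,fy=3.75,interpolation=cv2.INTER_CUBIC)
cv2.imwrite("pics/a.png",a);cv2.imwrite("pics/b.png",b);cv2.imwrite("pics/c.png",c)
E
```

```text
(no output)
```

View pics/a.png

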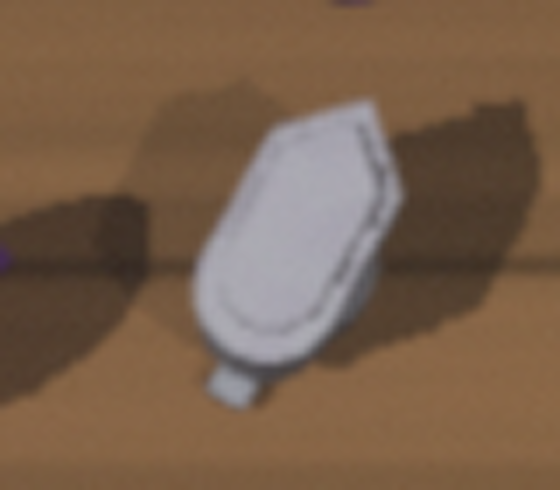

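View pics/b.png

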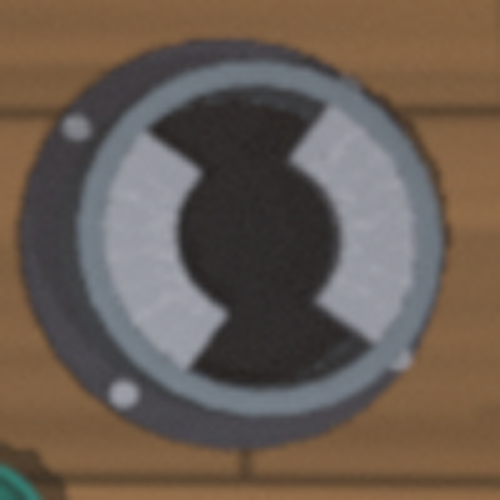

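View pics/c.png

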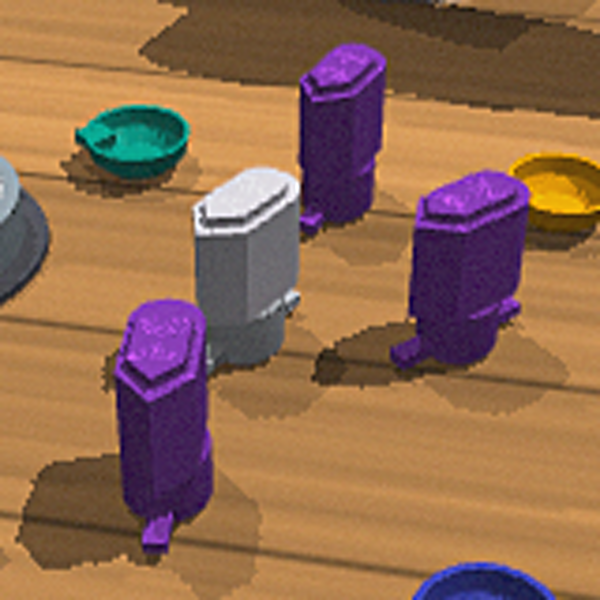

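```bash
cat > h.py <<'E'
import numpy as np,cv2,pickle
def ray(c,uv,z):
    uv=np.atleast_2d(np.asarray(uv,float)); R,t=c["R"],c["t"]
    C=-R.T@t
    d=np.c_[(uv[:,0]-c["cx"])/c["fx"],(uv[:,1]-c["cy"])/c["fy"],np.ones(len(uv))]@R
    return (C+d*((z-C[2])/d[:,2])[:,None])
def proj(c,X):
    X=np.atleast_2d(X); p=X@c["R"].T+c["t"]
    return np.c_[c["fx"]*p[:,0]/p[:,2]+c["cx"],c["fy"]*p[:,1]/p[:,2]+c["cy"]]
E
python3 - <<'E'
from h import *
d=pickle.load(open("d0.pkl","rb")); T=d["top"];S=d["scene"]
print("cam",-T["R"].T@T["t"],-S["R"].T@S["t"])
def crop(p,o,f): p=np.array(p,float); return (p+0.5)/f-0.5+np.array(o)
# former outline at z=.094: leftfront corner, tip, rightfront corner, left rear
P=ray(T,crop([[275,128],[372,100],[402,195],[195,280]],(240,140),7),.094)[:,:2]
print(P); m=(P[0]+P[2])/2; print("width",np.linalg.norm(P[0]-P[2]),"front mid",m)
dr=P[0]-P[2]; n=np.array([-dr[1],dr[0]])/np.linalg.norm(dr)
if n@(P[1]-m)<0:n=-n
print("yaw from width",np.degrees(np.arctan2(n[1],n[0])),"tip dir",np.degrees(np.arctan2(*(P[1]-m)[::-1])),np.linalg.norm(P[1]-m))
print("axis est",m-.018*n)
L=ray(T,crop([[231,385]],(240,140),7),.014)[0,:2]
print("lug",L,"->axis dist",np.linalg.norm(L-(m-.018*n)), np.degrees(np.arctan2(*((m-.018*n)-L)[::-1])))
# side view of scene check
# mask contour
g=T["color"].astype(int)
hsv=cv2.cvtColor(T["color"],cv2.COLOR_RGB2HSV)
mask=((hsv[...,1]<60)&(hsv[...,2]>110)).astype(np.uint8)
cs,_=cv2.findContours(mask,cv2.RETR_EXTERNAL,cv2.CHAIN_APPROX_NONE)
for c in cs:
    if cv2.contourArea(c)>150:
        print(cv2.boundingRect(c),cv2.contourArea(c))
# round former: top centre
print("holder")
b=(345,155)
# plate-edge corners of slots (crop b x5) at z=.039
q=[[148,130],[200,180],[290,160],[328,104],[190,370],[228,316],[318,303],[372,348]]
Q=ray(T,crop(q,b,5),.039)[:,:2]; print(Q)
E
```

```text
cam [ 0.45814869 -0.01358292  0.71045797] [1.16486037 0.10194053 0.52471757]
[[ 0.57507623 -0.01892121]
 [ 0.58192595 -0.04305221]
 [ 0.5579433  -0.05024493]
 [ 0.53698617  0.00107233]]
width 0.035703119829414036 front mid [ 0.56650976 -0.03458307]
yaw from width -28.67704782238428 tip dir -28.78290652315014 0.017589347432196298
axis est [ 0.55071767 -0.02594538]
lug [ 0.51763564 -0.00702409] ->axis dist 0.03811083520091614 -29.767431887739885
(361, 168, 72, 70) 3882.0
(103, 168, 30, 31) 623.0
(267, 154, 30, 38) 702.0
(19, 78, 43, 44) 1408.0
(252, 51, 20, 20) 341.0
holder
[[ 0.54102238 -0.1959097 ]
 [ 0.52229287 -0.21419718]
 [ 0.52959644 -0.24700542]
 [ 0.55036884 -0.26155525]
 [ 0.45243881 -0.2082012 ]
 [ 0.47216013 -0.22252912]
 [ 0.47694028 -0.25493564]
 [ 0.46060173 -0.27346486]]
```

Candidates in the top view: bare-metal pointed former (283,175), purple pointed ones (290,110), (219,187) and (266,254), and the metal round, ribbed former (118,184). I choose (283,175): it is bare metal with flat sides and a tip, and the crop confirms this. Its width measures 35.7 mm against the 36 mm given. The axis is at about (0.551, -0.026) with yaw about -29°. The holder is at pixel (397,203), with its mouth at about (0.5005, -0.2347) and slots at about 8°.

```bash
python3 - <<'E'
from h import *
d=pickle.load(open("d0.pkl","rb")); T=d["top"]; S=d["scene"]
hsv=cv2.cvtColor(T["color"],cv2.COLOR_RGB2HSV)
m=((hsv[...,0]>130)&(hsv[...,0]<155)&(hsv[...,1]>120)).astype(np.uint8)
A=np.array([.551,-.026]);th=np.radians(-29);ex=np.array([np.cos(th),np.sin(th)]);ey=np.array([-ex[1],ex[0]])
for c in cv2.findContours(m,cv2.RETR_EXTERNAL,cv2.CHAIN_APPROX_NONE)[0]:
    if cv2.contourArea(c)<100: continue
    w=ray(T,c[:,0],.094)[:,:2]-A
    u=np.c_[w@ex,w@ey]*1000
    print(cv2.boundingRect(c),"near former frame min",u.min(0),u.max(0),"nearest",u[np.argmin(np.abs(u).max(1))])
# former cross-check in scene: tip & corners reprojected
Z=np.array([[18,18],[36,0],[18,-18],[-18,-18],[-18,18]])/1000
print(proj(S,np.c_[A+Z@np.array([ex,ey]),np.full(5,.094)]))
E
```

```text
(253, 231, 26, 44) near former frame min [-172.72782403  -60.86302003] [-97.5875722 -22.9446388] nearest [-97.5875722  -35.84102434]
(202, 171, 31, 35) near former frame min [-111.63363046   66.50148178] [-42.77390695 109.60930754] nearest [-63.42427689  66.50148178]
(279, 87, 22, 39) near former frame min [73.23721195 18.39822609] [137.49164509  68.98759841] nearest [73.23721195 46.05576279]
[[245.28546185 191.08848005]
 [231.60622856 191.79977968]
 [230.89652533 184.04015656]
 [243.18598933 176.05651037]
 [257.44662376 182.70144693]]
```

Emit:
move_arm([
  {"jaw":5.8,"xyz":[1.7,-2.6,0],"turn":[0,0,-0.014]},
  {"jaw":5.8,"xyz":[1.7,-2.6,0],"turn":[0,0,-0.014]},
  {"jaw":5.8,"xyz":[1.7,-2.6,0],"turn":[0,0,-0.014]},
  {"jaw":5.8,"xyz":[1.7,-2.6,0],"turn":[0,0,-0.014]},
  {"jaw":5.8,"xyz":[1.7,-2.6,0],"turn":[0,0,-0.014]},
  {"jaw":5.8,"xyz":[1.7,-2.6,0],"turn":[0,0,-0.014]},
  {"jaw":5.8,"xyz":[1.7,-2.6,0],"turn":[0,0,-0.014]},
  {"jaw":5.8,"xyz":[1.7,-2.6,0],"turn":[0,0,-0.014]},
  {"jaw":5.8,"xyz":[1.7,-2.6,0],"turn":[0,0,-0.014]},
  {"jaw":5.8,"xyz":[1.7,-2.6,0],"turn":[0,0,-0.014]},
  {"jaw":5.8,"xyz":[1.7,-2.6,0],"turn":[0,0,-0.014]},
  {"jaw":5.8,"xyz":[1.7,-2.6,0],"turn":[0,0,-0.014]},
  {"jaw":5.8,"xyz":[1.7,-2.6,0],"turn":[0,0,-0.014]},
  {"jaw":5.8,"xyz":[1.7,-2.6,0],"turn":[0,0,-0.014]},
  {"jaw":5.8,"xyz":[1.7,-2.6,0],"turn":[0,0,-0.014]},
  {"jaw":5.8,"xyz":[1.7,-2.6,0],"turn":[0,0,-0.014]},
  {"jaw":5.8,"xyz":[1.7,-2.6,0],"turn":[0,0,-0.014]},
  {"jaw":5.8,"xyz":[1.7,-2.6,0],"turn":[0,0,-0.014]},
  {"jaw":5.8,"xyz":[1.7,-2.6,0],"turn":[0,0,-0.014]},
  {"jaw":5.8,"xyz":[1.7,-2.6,0],"turn":[0,0,-0.014]},
])

```text
t: 1.82
ee_pos: [0.4787, 0.0881, 0.2316]
tool_rot: [0.176, 0.685, -0.176, 0.685]
ft_force: [1.1, 1.0, 0.1]
opening: 0.0583
```

Emit:
move_arm([
  {"jaw":5.8,"xyz":[1.8,-2.9,-0.8],"turn":[0,0,0]},
  {"jaw":5.8,"xyz":[1.8,-2.9,-0.8],"turn":[0,0,0]},
  {"jaw":5.8,"xyz":[1.8,-2.9,-0.8],"turn":[0,0,0]},
  {"jaw":5.8,"xyz":[1.8,-2.8,-0.8],"turn":[0,0,0]},
  {"jaw":5.8,"xyz":[0,0,0],"turn":[0,0,0]},
  {"jaw":5.8,"xyz":[0,0,0],"turn":[0,0,0]},
])

```text
t: 2.32
ee_pos: [0.5502, -0.0266, 0.1987]
tool_rot: [0.177, 0.685, -0.177, 0.684]
ft_force: [-0.5, -0.5, 0.1]
opening: 0.0578
```

```bash
python3 - <<'E'
from h import *
from plant import bot
s=bot.get_state(); c=bot.read_camera("wrist"); print(s["ee_pos"],s["tool_rot"],s["qpos"],s["t"])
c["state"]=s; pickle.dump(c,open("w1.pkl","wb"))
cv2.imwrite("pics/w1.png",c["color"][:,:,::-1])
E
```

```text
[ 0.55016734 -0.0266387   0.19871911] [ 0.17673481  0.68523867 -0.17674517  0.68408619] [-1.68367460e-01  4.24053732e-01  1.77993260e+00  1.51851373e-04
  9.39231623e-01 -1.23400008e+00] 2.3167
```

View pics/w1.png

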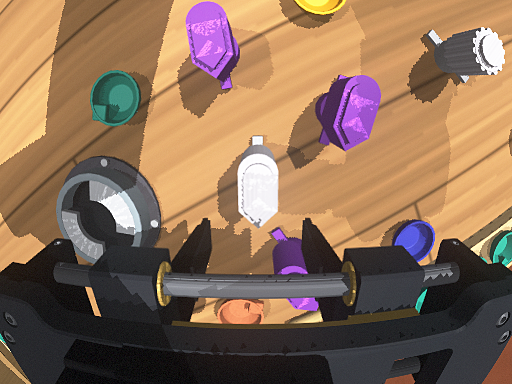

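```bash
cat >> h.py <<'E'
from scipy.spatial.transform import Rotation as Ro
def wray(c,uv,z):
    uv=np.atleast_2d(np.asarray(uv,float)); T=c["T_tool_cam"]; s=c["state"]
    a=np.c_[uv[:,0]-c["cx"],uv[:,1]-c["cy"]]/c["fx"]; r=np.linalg.norm(a,axis=1)+1e-12
    d=np.c_[a*(np.sin(r)/r)[:,None],np.cos(r)]
    M=Ro.from_quat(s["tool_rot"]).as_matrix()
    C=M@T[:3,3]+s["ee_pos"]; d=d@(M@T[:3,:3]).T
    return C+d*((z-C[2])/d[:,2])[:,None]
E
python3 - <<'E'
from h import *
c=pickle.load(open("w1.pkl","rb")); im=c["color"][:,:,::-1]
cv2.imwrite("pics/w1a.png",cv2.resize(im[125:240,210:310],None,fx=5,fy=5,interpolation=cv2.INTER_CUBIC))
cv2.imwrite("pics/w1b.png",cv2.resize(im[150:270,50:170],None,fx=5,fy=5,interpolation=cv2.INTER_CUBIC))
E
```

```text
(no output)
```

View pics/w1a.png

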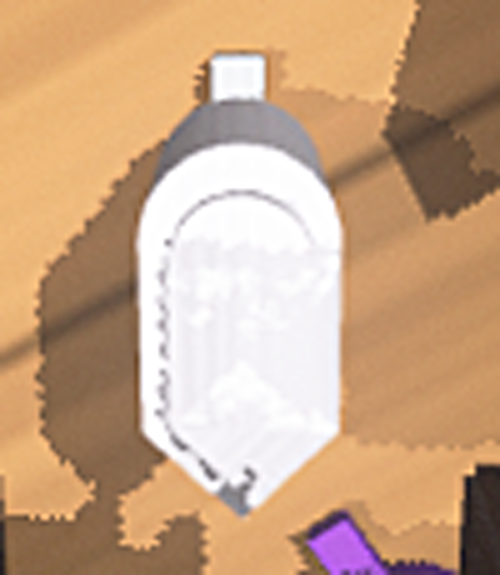

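View pics/w1b.png

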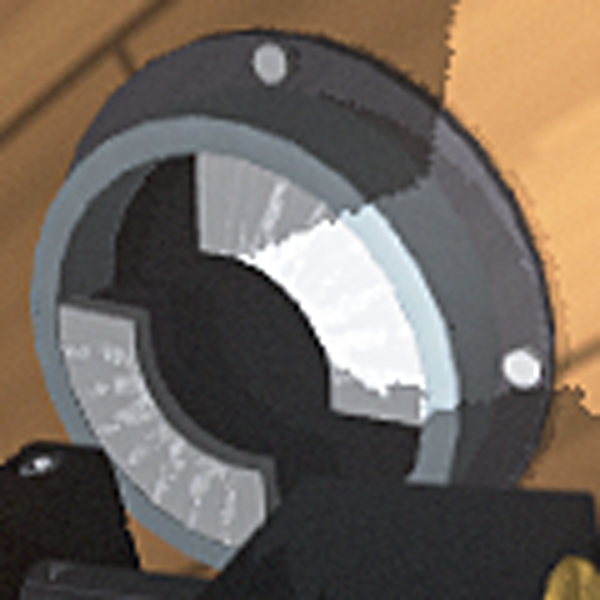

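```bash
python3 - <<'E'
from h import *
c=pickle.load(open("w1.pkl","rb"))
def crop(p,o,f): return (np.array(p,float)+.5)/f-.5+np.array(o)
P=wray(c,crop([[142,432],[243,515],[340,428],[340,245],[138,245]],(210,125),5),.094)[:,:2]
A=P[[0,2,3,4]].mean(0); f=(P[0]+P[2]-P[3]-P[4])/2
print(P,"axis",A,"flat len",np.linalg.norm(f),"w",np.linalg.norm(P[0]-P[2]),"yaw",np.degrees(np.arctan2(f[1],f[0])), "tip",P[1]-A,np.linalg.norm(P[1]-A))
Q=wray(c,crop([[195,155],[200,248],[330,410],[425,425],[60,310],[140,318],[275,460]],(50,150),5),.039)[:,:2]
print(Q)
r=lambda x:np.linalg.norm(x-np.array([.5005,-.2347]),axis=1)
print(r(Q)); inn=Q[[1,2,5,6]]; print("inner mean",inn.mean(0))
E
```

```text
[[ 0.55709323 -0.05040185]
 [ 0.58113536 -0.04209209]
 [ 0.5743115  -0.01764855]
 [ 0.5431524  -0.00126545]
 [ 0.52558272 -0.03301928]] axis [ 0.55003496 -0.02558378] flat len 0.03559353621625871 w 0.0370033432293648 yaw -28.315288584274384 tip [ 0.0311004  -0.01650831] 0.03521021277182609
[[ 0.4524116  -0.20812685]
 [ 0.47211267 -0.22240978]
 [ 0.52462512 -0.21629534]
 [ 0.54008489 -0.19435971]
 [ 0.46332052 -0.27603934]
 [ 0.47780212 -0.25260779]
 [ 0.52848382 -0.24124164]]
[0.05494203 0.03093364 0.03034391 0.05651816 0.05559905 0.02891163
 0.02873825]
inner mean [ 0.50075593 -0.23313864]
```

Emit:
move_arm([
  {"jaw":5.8,"xyz":[0,0.08,-2.5],"turn":[0,0,0]},
  {"jaw":5.8,"xyz":[0,0,-2.5],"turn":[0,0,0]},
  {"jaw":5.8,"xyz":[0,0,-2.5],"turn":[0,0,0]},
  {"jaw":5.8,"xyz":[0,0,-2.3],"turn":[0,0,0]},
  {"jaw":5.8,"xyz":[0,0,-2.0],"turn":[0,0,0]},
  {"jaw":5.8,"xyz":[0,0,-1.5],"turn":[0,0,0]},
  {"jaw":5.8,"xyz":[0,0,0],"turn":[0,0,0]},
  {"jaw":5.8,"xyz":[0,0,0],"turn":[0,0,0]},
], squeeze=40)

```text
t: 3.03
ee_pos: [0.5497, -0.0236, 0.0669]
tool_rot: [0.176, 0.685, -0.175, 0.685]
ft_force: [-0.6, 0.3, 0.2]
opening: 0.0579
```

Emit:
move_arm([
  {"jaw":4.6,"xyz":[0,0,0],"turn":[0,0,0]},
  {"jaw":4.0,"xyz":[0,0,0],"turn":[0,0,0]},
  {"jaw":3.0,"xyz":[0,0,0],"turn":[0,0,0]},
  {"jaw":3.0,"xyz":[0,0,0],"turn":[0,0,0]},
  {"jaw":3.0,"xyz":[0,0,0],"turn":[0,0,0]},
  {"jaw":3.0,"xyz":[0,0,0],"turn":[0,0,0]},
  {"jaw":3.0,"xyz":[0,0,0],"turn":[0,0,0]},
], squeeze=40)

```text
t: 3.62
ee_pos: [0.5504, -0.0246, 0.0674]
tool_rot: [0.176, 0.684, -0.176, 0.685]
ft_force: [-0.9, 0.1, 7.2]
opening: 0.0359
```

Emit:
move_arm([
  {"jaw":3.0,"xyz":[0,0,1.0],"turn":[0,0,0]},
  {"jaw":3.0,"xyz":[0,0,1.5],"turn":[0,0,0]},
  {"jaw":3.0,"xyz":[0,0,2.0],"turn":[0,0,0]},
  {"jaw":3.0,"xyz":[0,0,2.0],"turn":[0,0,0]},
  {"jaw":3.0,"xyz":[0,0,1.5],"turn":[0,0,0]},
  {"jaw":3.0,"xyz":[-0.5,-2.1,0],"turn":[0,0,0.064]},
  {"jaw":3.0,"xyz":[-0.5,-2.1,0],"turn":[0,0,0.064]},
  {"jaw":3.0,"xyz":[-0.5,-2.1,0],"turn":[0,0,0.064]},
  {"jaw":3.0,"xyz":[-0.5,-2.1,0],"turn":[0,0,0.064]},
  {"jaw":3.0,"xyz":[-0.5,-2.1,0],"turn":[0,0,0.064]},
  {"jaw":3.0,"xyz":[-0.5,-2.1,0],"turn":[0,0,0.064]},
  {"jaw":3.0,"xyz":[-0.5,-2.1,0],"turn":[0,0,0.064]},
  {"jaw":3.0,"xyz":[-0.5,-2.1,0],"turn":[0,0,0.064]},
  {"jaw":3.0,"xyz":[-0.5,-2.1,0],"turn":[0,0,0.064]},
  {"jaw":3.0,"xyz":[-0.5,-2.1,0],"turn":[0,0,0.064]},
  {"jaw":3.0,"xyz":[0,0,0],"turn":[0,0,0]},
  {"jaw":3.0,"xyz":[0,0,0],"turn":[0,0,0]},
  {"jaw":3.0,"xyz":[0,0,0],"turn":[0,0,0]},
], squeeze=40)

```text
t: 5.12
ee_pos: [0.4999, -0.2342, 0.1468]
tool_rot: [-0.048, 0.706, 0.048, 0.705]
ft_force: [-1.0, 0.8, -3.1]
opening: 0.0359
```

```bash
python3 - <<'E'
from h import *
from plant import bot
for n in ["wrist","scene"]:
    s=bot.get_state(); c=bot.read_camera(n)
    c["state"]=s; pickle.dump(c,open(f"{n}2.pkl","wb"))
    cv2.imwrite(f"pics/{n}2.png",c["color"][:,:,::-1])
print(s)
E
```

```text
{'t': 5.1667, 'qpos': array([-5.57239744e-01,  4.92327711e-01,  1.83008628e+00,  2.61617570e-04,
        8.19644906e-01, -2.26487779e+00]), 'dq': array([ 0.00871422,  0.00216822,  0.00157047, -0.00045191, -0.00499054,
       -0.00546473]), 'effort': array([-8.05181377e-01, -5.75271356e+01, -2.13115472e+01, -8.06442322e-02,
        4.57050791e-02, -2.78010790e-03]), 'ee_pos': array([ 0.50005043, -0.23388296,  0.14681487]), 'tool_rot': array([-0.04812879,  0.70555062,  0.04843144,  0.70536256]), 'ft_force': array([ 0.5917656 ,  0.28866282, -2.99876707]), 'moment': array([ 0.07786481, -0.02853801, -0.02848631]), 'opening': 0.03567965206702082}
```

View pics/wrist2.png

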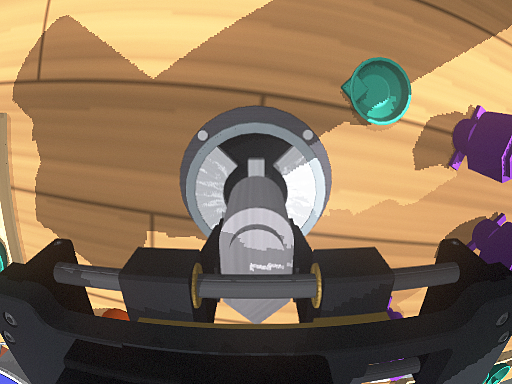

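View pics/scene2.png

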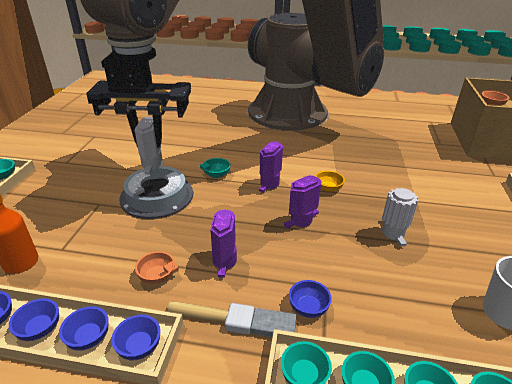

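```bash
python3 - <<'E'
from h import *
c=pickle.load(open("scene2.pkl","rb")); im=c["color"][:,:,::-1]
cv2.imwrite("pics/s2a.png",cv2.resize(im[70:220,80:230],None,fx=4,fy=4,interpolation=cv2.INTER_CUBIC))
c=pickle.load(open("wrist2.pkl","rb")); im=c["color"][:,:,::-1]
cv2.imwrite("pics/w2a.png",cv2.resize(im[100:330,170:345],None,fx=2.6,fy=2.6,interpolation=cv2.INTER_CUBIC))
E
```

```text
(no output)
```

View pics/s2a.png

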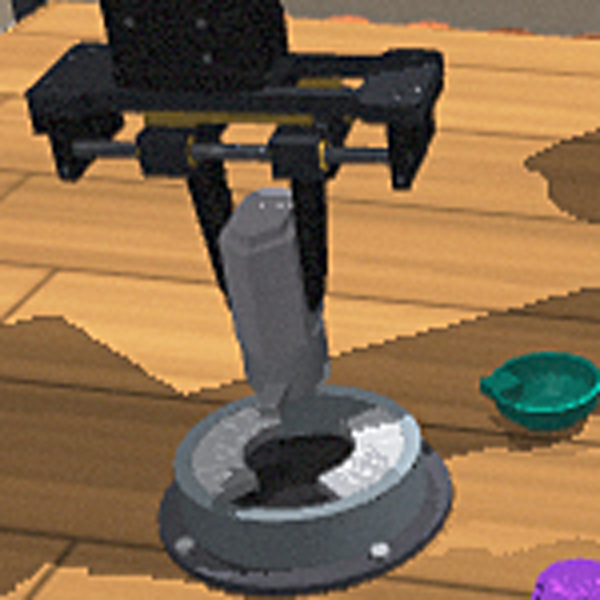

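View pics/w2a.png

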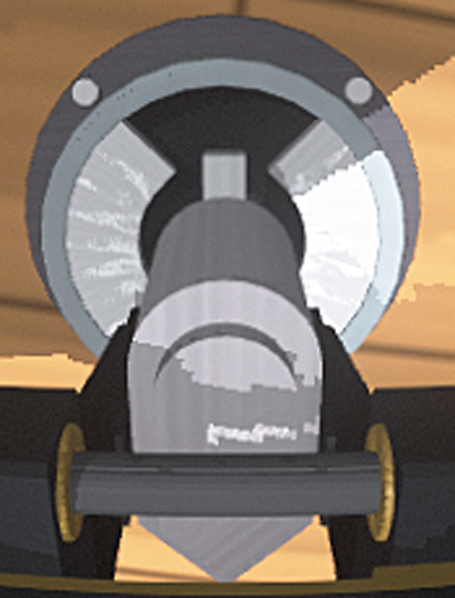

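Lug and slot line up in the wrist view: the lug at (257,165) is centred between the plate edges, and the fingers are parallel to the former. Going down.

Emit:
move_arm([
  {"jaw":3.0,"xyz":[0,0,-1.2],"turn":[0,0,0]},
  {"jaw":3.0,"xyz":[0,0,-1.2],"turn":[0,0,0]},
  {"jaw":3.0,"xyz":[0,0,-1.0],"turn":[0,0,0]},
  {"jaw":3.0,"xyz":[0,0,-0.8],"turn":[0,0,0]},
  {"jaw":3.0,"xyz":[0,0,-0.8],"turn":[0,0,0]},
  {"jaw":3.0,"xyz":[0,0,-0.7],"turn":[0,0,0]},
  {"jaw":3.0,"xyz":[0,0,-0.6],"turn":[0,0,0]},
  {"jaw":3.0,"xyz":[0,0,0],"turn":[0,0,0]},
  {"jaw":3.0,"xyz":[0,0,0],"turn":[0,0,0]},
], squeeze=40)

```text
t: 5.97
ee_pos: [0.5001, -0.2346, 0.0835]
tool_rot: [-0.048, 0.706, 0.049, 0.705]
ft_force: [-0.3, -0.4, -3.6]
opening: 0.0359
```

Emit:
move_arm([
  {"jaw":3.0,"xyz":[0,0,-0.2],"turn":[0,0,0]},
  {"jaw":3.0,"xyz":[0,0,-0.1],"turn":[0,0,0]},
  {"jaw":3.0,"xyz":[0,0,-0.1],"turn":[0,0,0]},
  {"jaw":3.0,"xyz":[0,0,0],"turn":[0,0,0]},
  {"jaw":3.0,"xyz":[0,0,0],"turn":[0,0,0]},
])

```text
t: 6.38
ee_pos: [0.5001, -0.2347, 0.0798]
tool_rot: [-0.048, 0.705, 0.048, 0.705]
ft_force: [0.4, 0.2, -3.3]
opening: 0.0359
```

Emit:
move_arm([
  {"jaw":3.0,"xyz":[0,0,-0.05],"turn":[0,0,0]},
  {"jaw":3.0,"xyz":[0,0,-0.05],"turn":[0,0,0]},
  {"jaw":3.0,"xyz":[0,0,0],"turn":[0,0,0]},
  {"jaw":3.0,"xyz":[0,0,0],"turn":[0,0,0]},
])

```text
t: 6.72
ee_pos: [0.5002, -0.2347, 0.0794]
tool_rot: [-0.049, 0.705, 0.048, 0.706]
ft_force: [-1.2, 0.5, 6.4]
opening: 0.036
```

```bash
python3 - <<'E'
from h import *
from plant import bot
for n in ["wrist","scene"]:
    s=bot.get_state(); c=bot.read_camera(n)
    c["state"]=s; pickle.dump(c,open(f"{n}3.pkl","wb"))
im=pickle.load(open("scene3.pkl","rb"))["color"][:,:,::-1]
im2=pickle.load(open("wrist3.pkl","rb"))["color"][:,:,::-1]
a=cv2.resize(im[90:230,80:230],(390,364),interpolation=cv2.INTER_CUBIC)
b=cv2.resize(im2[100:300,150:370],(400,364),interpolation=cv2.INTER_CUBIC)
cv2.imwrite("pics/c3.png",np.hstack([a,b]))
print(s["ee_pos"],s["ft_force"],s["moment"])
E
```

```text
[ 0.50016535 -0.23468077  0.07942495] [-2.30533112  0.88686325  5.80554556] [0.33113596 0.42580406 0.03428326]
```

View pics/c3.png

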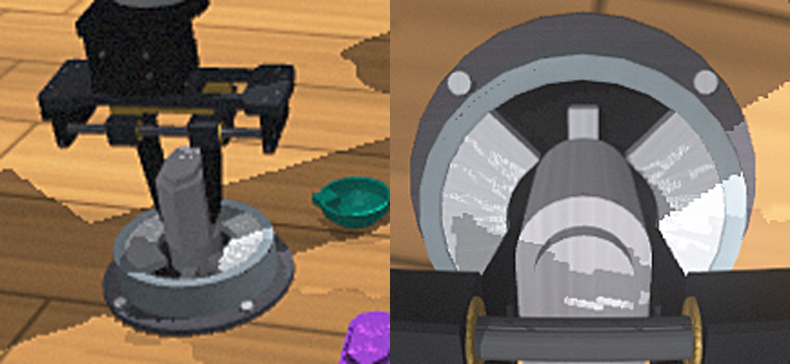

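Home: contact came at TCP z 0.0794, which matches the predicted 0.0794, and the lug is in the slot. Lift slightly to ease contact, then turn clockwise.

Emit:
move_arm([
  {"jaw":3.0,"xyz":[0,0,0.1],"turn":[0,0,0]},
  {"jaw":3.0,"xyz":[0,0,0],"turn":[0,0,-0.05]},
  {"jaw":3.0,"xyz":[0,0,0],"turn":[0,0,-0.07]},
  {"jaw":3.0,"xyz":[0,0,0],"turn":[0,0,-0.07]},
  {"jaw":3.0,"xyz":[0,0,0],"turn":[0,0,-0.07]},
  {"jaw":3.0,"xyz":[0,0,0],"turn":[0,0,-0.07]},
  {"jaw":3.0,"xyz":[0,0,0],"turn":[0,0,-0.07]},
  {"jaw":3.0,"xyz":[0,0,0],"turn":[0,0,-0.07]},
  {"jaw":3.0,"xyz":[0,0,0],"turn":[0,0,-0.07]},
  {"jaw":3.0,"xyz":[0,0,0],"turn":[0,0,-0.07]},
  {"jaw":3.0,"xyz":[0,0,0],"turn":[0,0,-0.07]},
  {"jaw":3.0,"xyz":[0,0,0],"turn":[0,0,-0.07]},
  {"jaw":3.0,"xyz":[0,0,0],"turn":[0,0,0]},
])

```text
t: 7.9
ee_pos: [0.5001, -0.2346, 0.0796]
tool_rot: [0.214, 0.674, -0.214, 0.674]
ft_force: [0.3, 0.1, -4.0]
opening: 0.0358
```

Emit:
move_arm([
  {"jaw":3.0,"xyz":[0,0,0],"turn":[0,0,-0.07]},
  {"jaw":3.0,"xyz":[0,0,0],"turn":[0,0,-0.07]},
  {"jaw":3.0,"xyz":[0,0,0],"turn":[0,0,-0.07]},
  {"jaw":3.0,"xyz":[0,0,0],"turn":[0,0,-0.07]},
  {"jaw":3.0,"xyz":[0,0,0],"turn":[0,0,-0.07]},
  {"jaw":3.0,"xyz":[0,0,0],"turn":[0,0,-0.07]},
  {"jaw":3.0,"xyz":[0,0,0],"turn":[0,0,-0.07]},
  {"jaw":3.0,"xyz":[0,0,0],"turn":[0,0,-0.07]},
  {"jaw":3.0,"xyz":[0,0,0],"turn":[0,0,-0.07]},
  {"jaw":3.0,"xyz":[0,0,0],"turn":[0,0,-0.07]},
  {"jaw":3.0,"xyz":[0,0,0],"turn":[0,0,-0.07]},
  {"jaw":3.0,"xyz":[0,0,0],"turn":[0,0,-0.04]},
  {"jaw":3.0,"xyz":[0,0,-0.05],"turn":[0,0,0]},
  {"jaw":3.0,"xyz":[0,0,-0.05],"turn":[0,0,0]},
  {"jaw":3.0,"xyz":[0,0,0],"turn":[0,0,0]},
])

```text
t: 9.15
ee_pos: [0.5001, -0.2347, 0.0794]
tool_rot: [0.461, 0.536, -0.461, 0.537]
ft_force: [-1.8, 0.8, 7.2]
opening: 0.0357
```

```bash
python3 - <<'E'
from h import *
from plant import bot
s=bot.get_state(); c=bot.read_camera("wrist"); cv2.imwrite("pics/w4.png",c["color"][:,:,::-1])
M=Ro.from_quat(s["tool_rot"]).as_matrix(); print(np.degrees(np.arctan2(M[1,2],M[0,2])),M[:,0],s["ee_pos"],s["ft_force"],s["moment"])
E
```

```text
-81.31718494043466 [ 5.60322166e-04 -3.61151153e-04 -9.99999778e-01] [ 0.50013548 -0.23471491  0.07943528] [-1.79605228  0.77556716  7.18366479] [ 0.10868467  0.56491265 -0.06435867]
```

View pics/w4.png

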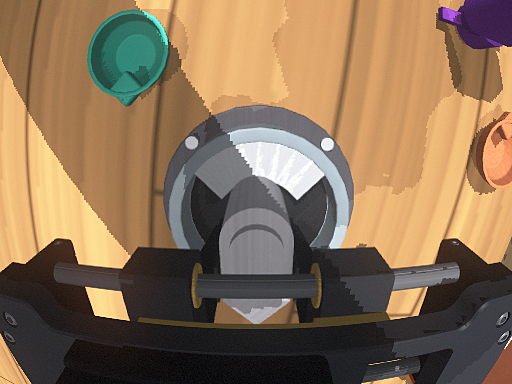

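The lug is hidden under the plate segment at (257,165), and the turn was 90° with no load. Release and lift.

Emit:
move_arm([
  {"jaw":3.8,"xyz":[0,0,0],"turn":[0,0,0]},
  {"jaw":4.4,"xyz":[0,0,0],"turn":[0,0,0]},
  {"jaw":5.2,"xyz":[0,0,0],"turn":[0,0,0]},
  {"jaw":6.0,"xyz":[0,0,0],"turn":[0,0,0]},
  {"jaw":6.0,"xyz":[0,0,0],"turn":[0,0,0]},
  {"jaw":6.0,"xyz":[0,0,1.0],"turn":[0,0,0]},
  {"jaw":6.0,"xyz":[0,0,2.0],"turn":[0,0,0]},
  {"jaw":6.0,"xyz":[0,0,2.5],"turn":[0,0,0]},
  {"jaw":6.0,"xyz":[0,0,2.5],"turn":[0,0,0]},
  {"jaw":6.0,"xyz":[0,0,2.5],"turn":[0,0,0]},
  {"jaw":6.0,"xyz":[0,0,2.5],"turn":[0,0,0]},
  {"jaw":6.0,"xyz":[-1.5,2.5,1],"turn":[0,0,0]},
  {"jaw":6.0,"xyz":[-1.5,2.5,0],"turn":[0,0,0]},
  {"jaw":6.0,"xyz":[-1.0,2.5,0],"turn":[0,0,0]},
  {"jaw":6.0,"xyz":[0,2.5,0],"turn":[0,0,0]},
  {"jaw":6.0,"xyz":[0,2.5,0],"turn":[0,0,0]},
  {"jaw":6.0,"xyz":[0,0,0],"turn":[0,0,0]},
  {"jaw":6.0,"xyz":[0,0,0],"turn":[0,0,0]},
])

```text
t: 10.7
ee_pos: [0.4601, -0.1088, 0.2195]
tool_rot: [0.461, 0.536, -0.461, 0.536]
ft_force: [0.5, -0.2, -0.1]
opening: 0.0603
```

```bash
python3 - <<'E'
from h import *
from plant import bot
for n in ["top","scene"]:
    s=bot.get_state(); c=bot.read_camera(n)
    c["state"]=s; pickle.dump(c,open(f"{n}5.pkl","wb"))
    cv2.imwrite(f"pics/{n}5.png",c["color"][:,:,::-1])
im=pickle.load(open("scene5.pkl","rb"))["color"][:,:,::-1]
im2=pickle.load(open("top5.pkl","rb"))["color"][:,:,::-1]
a=cv2.resize(im[100:230,90:220],(390,390),interpolation=cv2.INTER_CUBIC)
b=cv2.resize(im2[150:255,345:450],(400,390),interpolation=cv2.INTER_CUBIC)
cv2.imwrite("pics/c5.png",np.hstack([a,b]))
print(s["ee_pos"],s["ft_force"],s["opening"],s["t"])
E
```

```text
[ 0.46026909 -0.10958721  0.21929223] [ 0.4118218  -0.29713939  0.41914163] 0.05958036583049329 10.75
```

View pics/c5.png

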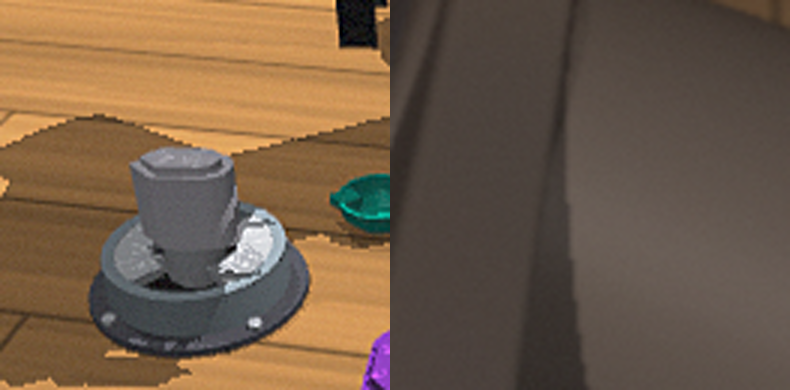

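View pics/top5.png

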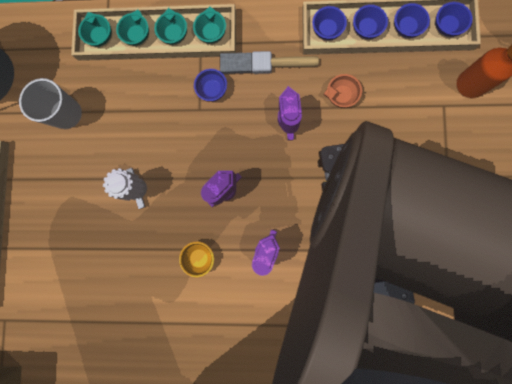

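The arm blocks the top view of the holder, but the round former is unmoved at (118,184). I check the seat numerically from the scene view.

```bash
python3 - <<'E'
from h import *
c=pickle.load(open("scene5.pkl","rb"))
th=np.radians(-81.5);ex=np.array([np.cos(th),np.sin(th)]);ey=np.array([-ex[1],ex[0]])
Z=np.array([[18,18],[36,0],[18,-18],[-18,-18],[-18,18]])/1000
im=cv2.resize(c["color"][100:230,90:220,::-1],None,fx=4.5,fy=4.5,interpolation=cv2.INTER_CUBIC)
for z,col in ((.106,(0,255,0)),(.048,(0,0,255))):
    p=proj(c,np.c_[np.array([.5003,-.2345])+Z@np.array([ex,ey]),np.full(5,z)]); print(p.round(1).tolist())
    for u in (p-[90,100]+.5)*4.5: cv2.circle(im,tuple(int(round(v)) for v in u),3,col,-1)
cv2.imwrite("pics/c6.png",im)
E
```

```text
[[139.5, 158.5], [133.2, 153.8], [144.0, 149.7], [161.0, 150.1], [157.1, 158.9]]
[[143.9, 182.0], [137.8, 177.1], [148.1, 172.8], [164.4, 173.2], [160.8, 182.4]]
```

View pics/c6.png

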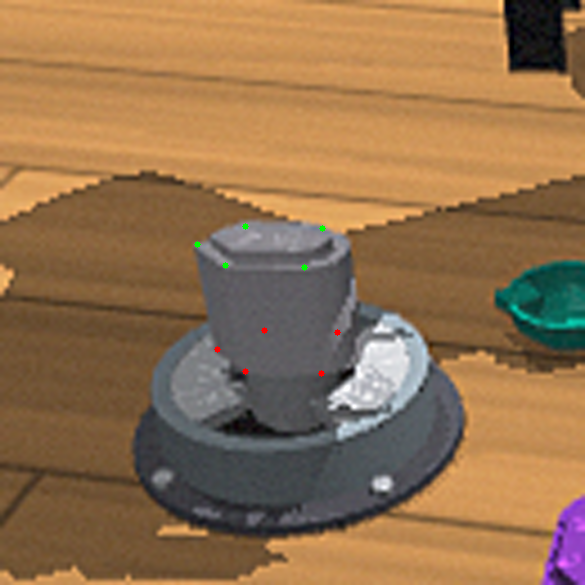

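The expected corners fall on the former's edges, so it is seated, upright and turned as intended.

```bash
python3 -c "
from plant import bot
print(bot.finish_job())"
```

```text
the job is handed in; nothing more can be done
None
```

The bare-metal pointed former is locked in the holder and released, and I handed the job in at about 10.8 s. I gripped it on its flats, lined its lugs up with the slots, pushed it home, turned it 90° clockwise and lifted clear.

- **Push home:** contact with the holder floor came at TCP height 79.4 mm, the height predicted for fully home, with the lug visible in the slot.
- **Turn:** the tool ended at -81.3°, 90° on from the slots I measured at about 8°. At the end the lug on the camera side was hidden under the plate.
- **After release:** in the scene view the former's edges match those predicted for a seated, upright, quarter-turned former. The round former is at the same pixel (118,184) as at the start.
- **Not checked:** the arm blocked the top camera's view of the holder after release, so the final seat was checked in the scene view only. No other check failed or disagreed.

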